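# Snap a circuit board onto its four standoffs

### The arm

A 6-joint arm with a two-finger parallel gripper is mounted at the origin on a cart in front of the work surface, level with it; the furniture and walls round the work are solid. World frame = base frame: x ahead of the robot, y to its left, z up, the work surface at z = 0. Lengths are in m, angles in rad, forces in N, time in s.
With the tool pointing down it reaches from about 0.325 to 0.75 m from the base axis. Payload 7.6 kg.
Tool frame: the origin (TCP) lies at the very end of the fingers, on their centre line; the grasp point (between the pads) lies 19 mm behind it; z points along the fingers, y is the line along which they close (so a half turn about z gives the same grasp; the last joint's range is limited). The gripper opens to 85 mm and grips with 20 to 120 N. Pads are 22 mm wide; open, the fingers measure 114 mm over their backs; the gripper's body (76 mm by 85 mm) begins 54 mm behind the grasp point. The pads swing forward as they close: fully open they stand 13 mm farther back than shut.
Start: joints at [1.092, 0.052, 1.401, -0, 1.689, -0.07], TCP at [0.209, 0.482, 0.231] pointing down, gripper open.
Joint ranges: [-2.9, 2.9], [-0.91, 2.17], [0.12, 2.37], [-1.06, 4.2], [0.26, 2.73], [-2.93, 2.93]. Speed limits (rad/s): [2.57, 2.57, 3.01, 3.14, 3.14, 3.14].

### API

Orientations are given as a rotation vector (axis times angle).
In Python, from plant import r gives the robot as it stands.
- The arm moves only by the shell command python3 -m inch 'ROWS' [FORCE]. ROWS is JSON, one flat list of numbers, 7 for each row, row after row: the shift along the tool's x, y, z in units of 4 cm (1.0 is 4 cm), then the turn, a rotation vector about the tool's x, y, z in units of 0.1 rad (1.0 is 0.1 rad), then the opening, from -1 (shut) to 1 (fully open). A call has 1 to 12 rows; each row shifts and turns the commanded pose from where the row before left it, along the tool's axes as they then stand; what a row does not reach is not made up. A row lasts 1/10 s, in which the tool goes at most 50 mm and 8.59 degrees, less where a joint would pass 70% of its speed; a pose out of reach is approached as far as the arm can. A call with a number of a shift or a turn outside -1 to 1 is refused whole. A call with a gripper value outside its range is refused whole. The fingers move at their own pace and stop on an object; FORCE is the grip in N (left out, the last holds). Time passes only in rows, so rows that do not move let the fingers close. It gives the time, the measured TCP pose, the force, the opening and the grip force at its end, in the units of the state.
- r.get_state(): the state, without advancing time (a new reading comes with each control period).
- r.snapshot(name): name is "scene" or "side" or "wrist"; returns the picture (400x640x3 uint8, red, green, blue); there is no depth.
- r.camera_info(name): a dict with "intrinsics" (3x3 intrinsics, pixels), "world_from_camera" (4x4, takes a point from camera to world coordinates); the wrist camera has in their place "T_tool_cam" (4x4, takes a point from camera to tool coordinates, whose origin is the TCP and whose axes are the flange's). Camera axes: x right, y down, z forward; pixel columns grow to the right and rows downward; lengths in m; the calibration is good to about 2 mm. The wrist camera is an equidistant fisheye: a pixel r from the principal point sees the ray r / f radians off the axis. A picture is of the moment at which its call begins: read the wrist's pose just before it. camera_info takes no time and is no camera call.
- r.sign_off(): hands the job in; it is judged then, once.
The state is a dict: "clock": time; "q": joint angles; "joint_velocities": joint speeds; "joint_torque": joint torques, N m; "tool_pos": TCP position; "eef_rot": TCP orientation; "force": force on the tool from outside, world axes, zero at the start; "moment": the same for the moment, N m; "grip_width": finger opening in m; "finger_force": force on a finger pad.
Only numpy, scipy, OpenCV 4.12 (cv2) and the standard library are available. Lean on these libraries where they do the work, as an engineer would, in place of code of your own. Each camera call takes 0.05 s, during which the arm holds its last target. There are 200 camera calls.

### The job

Fit the loose circuit board onto the four snap standoffs of the chassis, terminal block over the upright flange, and press it down evenly, standoff by standoff if need be, until all four have clicked and the board sits fully home on every shoulder. Keep the board close to level (within about 10 degrees), do not slam it down or lean on it hard (50 N is plenty), leave the oil bottle, tape measure and small round tin where they are, and let go at the end.

Things in the scene. Friction and masses are not known exactly. Their poses are not given: they have to be found in the camera images.
- chassis: Flat aluminium chassis plate 210 (x) x 150 (y) x 4 mm, fixed to the bench; origin at the centre of its underside, at bench height, z up. It carries a steel post carriage with four snap standoffs. All heights given at its points are above the bench.
- slot_mid (a point): Point fixed on the chassis, over its middle, 8 mm up: the top of the carriage (plate 170 x 104 mm). The carriage is clamped in slots and may sit from -11 to +11 mm along the chassis's x from here (y and yaw are exact; it holds against 80 N). This shift is not reported: find it by touch or sight.
- flange_mid (a point): Point fixed on the chassis: where the middle of the top edge of the carriage's upright flange would be at zero shift. The flange, at the carriage's -x end, is 60 mm wide along y and 8 to 26 mm high; its outer face, toward -x, is 85 mm from the carriage's middle.
- seat_mid (a point): Point fixed over the chassis middle, 24 mm up: shoulder height. Standoffs stand at (x, y) = (-58, 30), (-58, -30), (58, 40), (58, -40) mm from the carriage middle. Each: shoulder 16 mm across, 24 mm high; stem 8 mm; blunt cone tip 40 mm high, 5.6 mm across at its end; two spring barbs toward +y and -y, 7 mm out, 28 to 36 mm high. A board laid on the barbs has its underside at 34 mm.
- board: Loose black circuit board 150 (x) x 110 (y) x 5 mm, 0.14 to 0.28 kg, heat sink up; origin at the centre of its underside. Four 10 mm through holes in the standoffs' pattern: it fits only with board x along chassis x. One hole needs about 15 to 20 N beside it to pass its barbs, all four at once 35 to 50 N; the barbs then snap out over the board and hold it on the shoulder.
- sink_top (a point): Top centre of the finned aluminium heat sink in the middle of the board, 50 (x) x 30 (y) mm, 33 mm above the board's underside: grasp it across y. The board's top is free for pressing beside the holes, e.g. at x = +-34, y = +-33 mm from its middle; straight over a hole the standoff sticks up.
- terminal (a point): Top centre of the grey terminal block, 12 (x) x 34 (y) mm, 16 mm above the board's underside, at the board's -x edge (x = -67 mm), where the two holes are closer together. Toward +x, at x = 50 mm, lies a flat chip 16 x 22 x 2 mm.
- oil_bottle: Yellow oil bottle 36 mm wide, 117 mm tall, standing at the left of the work; origin at the centre of its underside. Bystander.
- tape_measure: Black pocket tape measure 49 x 54 x 29 mm at the left of the work; origin at the centre of its underside. Bystander.
- badge_tin: Small round cream tin 36 mm across, 14 mm high, at the far left of the work; origin at the centre of its underside. Bystander.
- hole_fl (a point): Centre of the board's front left hole on its underside, at (-58, 30) mm from the board's origin.
- hole_fr (a point): Centre of the board's front right hole on its underside, at (-58, -30) mm from the board's origin.
- hole_rl (a point): Centre of the board's rear left hole on its underside, at (58, 40) mm from the board's origin.
- hole_rr (a point): Centre of the board's rear right hole on its underside, at (58, -40) mm from the board's origin.

How it is judged:
By the outcome, as a careful person would: the job done as asked, in the order asked, and still so for the second after the job is handed in, with the robot touching nothing.
It also fails if it takes over 72 s, if anything falls off the work surface, if the arm or the gripper's body presses on something with over 40 N, if the wrist force passes 120 N, or if a joint passes its speed limit or range.

## Working session

There is one attempt and no reset: what is moved stays moved. The work goes in short steps, Python scripts to look and compute and a shell command to move; the robot and the scene stay as the last step left them, time stands still between calls to the robot, and variables do not carry over. Pictures are saved under pics/ and viewed, at most 10 in all, crops included, and the job is handed in when it is done.

```bash
ls; mkdir -p pics
cat > h.py <<'E'
import numpy as np,cv2
from plant import r
from scipy.spatial.transform import Rotation as R
def ray(name,u,v,st=None):
    c=r.camera_info(name);K=np.array(c["intrinsics"])
    x=(u-K[0,2])/K[0,0];y=(v-K[1,2])/K[1,1]
    if "T_tool_cam" in c:
        th=np.hypot(x,y);s=np.sin(th)/th if th>1e-9 else 1
        d=np.array([x*s,y*s,np.cos(th)])
        T=np.eye(4);T[:3,:3]=R.from_rotvec(st["eef_rot"]).as_matrix();T[:3,3]=st["tool_pos"]
        T=T@np.array(c["T_tool_cam"])
    else:
        d=np.array([x,y,1.]);T=np.array(c["world_from_camera"])
    d=T[:3,:3]@d;return T[:3,3],d/np.linalg.norm(d)
def atz(name,u,v,z,st=None):
    o,d=ray(name,u,v,st);return o+d*(z-o[2])/d[2]
def tri(*rays):
    A=0;b=0
    for o,d in rays:
        P=np.eye(3)-np.outer(d,d);A=A+P;b=b+P@o
    return np.linalg.solve(A,b)
E
python3 - <<'E'
from h import *
s=r.get_state();print(s)
a=r.snapshot("scene");b=r.snapshot("side")
cv2.imwrite("pics/a.png",a[:,:,::-1]);cv2.imwrite("pics/b.png",b[:,:,::-1])
for n in("scene","side","wrist"):print(n,r.camera_info(n))
E
```

```text
pics
{'clock': 0.0, 'q': array([ 1.09166711e+00,  5.28197919e-02,  1.40173590e+00,  9.99141533e-06,
        1.68856577e+00, -7.03180505e-02]), 'joint_velocities': array([ 0.00056669,  0.00174966,  0.00028489, -0.00014771, -0.00030112,
        0.00026281]), 'joint_torque': array([ 4.78090606e-04, -3.81650305e+01, -3.60212266e+01, -2.16973865e-05,
        5.83183442e-03,  7.87495082e-06]), 'tool_pos': array([0.20854629, 0.48148132, 0.23047565]), 'eef_rot': array([-6.37608572e-01, -3.07577449e+00,  2.30685317e-03]), 'force': array([0.90739382, 0.66176348, 1.0338085 ]), 'moment': array([-0.01779501, -0.05437515, -0.02457732]), 'finger_force': 0.0, 'grip_width': 0.08589133615000896}
scene {'intrinsics': array([[502.82606016,   0.        , 320.56642355],
       [  0.        , 502.82606016, 199.9736136 ],
       [  0.        ,   0.        ,   1.        ]]), 'world_from_camera': array([[ 0.60140325, -0.60039446,  0.52710589, -0.14363456],
       [-0.79891864, -0.44650579,  0.40294118, -0.51986235],
       [-0.00656782, -0.66344486, -0.74819636,  1.07531449],
       [ 0.        ,  0.        ,
[... 303 characters left out ...]
002, -0.65253048,  0.72941879, -0.72590728],
       [-0.00596701, -0.7444474 , -0.66765445,  0.74609145],
       [ 0.        ,  0.        ,  0.        ,  1.        ]])}
wrist {'intrinsics': array([[309.70691629,   0.        , 317.89544531],
       [  0.        , 309.70691629, 204.00116484],
       [  0.        ,   0.        ,   1.        ]]), 'T_tool_cam': array([[ 3.80453054e-04, -9.58625724e-01, -2.84669242e-01,
         7.25167018e-02],
       [ 9.99999849e-01,  2.52086333e-04,  4.87571306e-04,
         1.24061465e-03],
       [-3.95637170e-04, -2.84669385e-01,  9.58625675e-01,
        -1.42218881e-01],
       [ 0.00000000e+00,  0.00000000e+00,  0.00000000e+00,
         1.00000000e+00]])}
```

View pics/a.png

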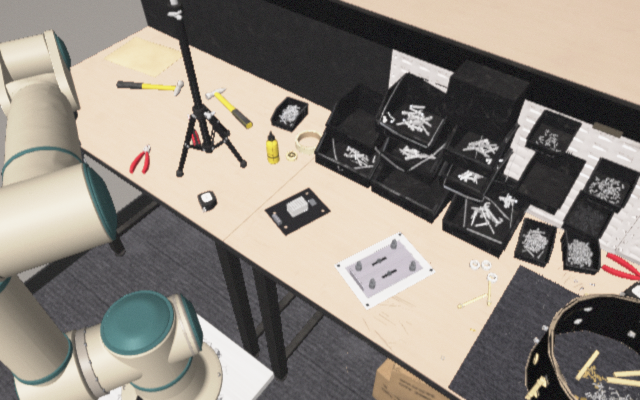

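View pics/b.png

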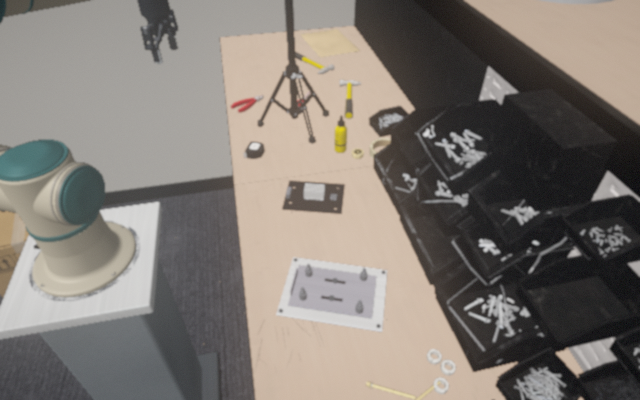

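The scene view shows the board at about (298,210), terminal at (279,214), and the chassis at about (385,270). In the side view the board is at about (314,196) and the chassis at about (333,293). The bottle, tape and tin are left of the board.

Run:
```python
from h import *
for n,L in(("scene",[(265,210),(308,188),(330,212),(285,234)]),("side",[(288,181),(344,184),(341,212),(283,209)])):
    P=np.array([atz(n,u,v,.005) for u,v in L]);print(P.round(3),P.mean(0).round(3))
for n,L in(("scene",[(336,266),(396,233),(435,270),(370,309)]),("side",[(291,259),(386,269),(382,329),(279,318)])):
    P=np.array([atz(n,u,v,.004) for u,v in L]);print(P.round(3),P.mean(0).round(3))
print(tri(ray("scene",299,205),ray("side",314,191)))
a=cv2.imread("pics/a.png");b=cv2.imread("pics/b.png")
k=lambda i,x,y,w,h:cv2.resize(i[y:y+h,x:x+w],(800,300),interpolation=cv2.INTER_CUBIC)
cv2.imwrite("pics/c.png",np.vstack([k(a,240,170,240,90),k(b,220,165,240,90)]))
```

```text
[[0.488 0.159 0.005]
 [0.626 0.114 0.005]
 [0.59  0.009 0.005]
 [0.456 0.06  0.005]] [0.54  0.085 0.005]
[[0.484 0.159 0.005]
 [0.627 0.115 0.005]
 [0.594 0.013 0.005]
 [0.455 0.054 0.005]] [0.54  0.086 0.005]
[[ 0.455 -0.11   0.004]
 [ 0.637 -0.177  0.004]
 [ 0.595 -0.318  0.004]
 [ 0.404 -0.247  0.004]] [ 0.523 -0.213  0.004]
[[ 0.449 -0.108  0.004]
 [ 0.646 -0.179  0.004]
 [ 0.593 -0.315  0.004]
 [ 0.403 -0.25   0.004]] [ 0.523 -0.213  0.004]
[0.53965843 0.07718466 0.03154282]
```

```bash
cat >> h.py <<'E'
def go(p=None,yaw=None):
    """yaw: world yaw of board x axis, tool x = opposite. prints units to go (after levelling+turning; and in present axes)"""
    s=r.get_state();M=R.from_rotvec(s["eef_rot"])
    if yaw is None: T=M
    else:
        T=R.from_matrix(np.array([[-np.cos(yaw),np.sin(yaw),0],[-np.sin(yaw),-np.cos(yaw),0],[0,0,1.]])@np.diag([1,-1,-1.]))
    print("turn units",((M.inv()*T).as_rotvec()/.1).round(3))
    if p is not None:
        d=np.array(p)-s["tool_pos"];print("shift now-axes",(M.inv().apply(d)/.04).round(3),"after-turn",(T.inv().apply(d)/.04).round(3))
    print("pos",s["tool_pos"].round(4),"F",s["force"].round(1),"w",round(s["grip_width"],4),"t",s["clock"])
E
python3 - <<'E'
from h import *
go([.54,.085,.22],-.31)
for u,v in((262,123),(328,115),(312,140),(252,152)):print(atz("side",u,v,0).round(3))
E
```

```text
turn units [-0.014 -0.002 -0.988]
shift now-axes [-11.544  -5.802   0.271] after-turn [-10.915  -6.913   0.264]
pos [0.2085 0.4815 0.2305] F [-0.8  0.4  0. ] w 0.0855 t 0.1
[0.447 0.47  0.   ]
[0.664 0.471 0.   ]
[0.585 0.342 0.   ]
[0.401 0.319 0.   ]
```

View pics/c.png

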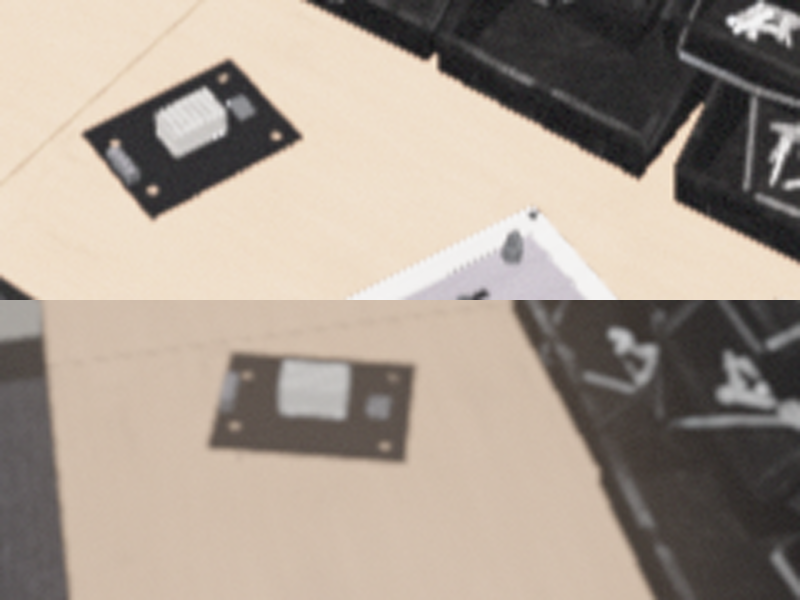

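The crops confirm the terminal is on the -x edge (upper crop at (122,165)), sink in the middle at (190,122).

```bash
python3 -m inch '[0,0,0,0,0,-0.99,1,-0.9,-0.58,0.02,0,0,0,1,-0.9,-0.58,0.02,0,0,0,1,-0.9,-0.58,0.02,0,0,0,1,-0.9,-0.58,0.02,0,0,0,1,-0.9,-0.58,0.02,0,0,0,1,-0.9,-0.58,0.02,0,0,0,1,-0.9,-0.58,0.02,0,0,0,1,-0.9,-0.58,0.02,0,0,0,1,-0.9,-0.58,0.02,0,0,0,1,-0.9,-0.58,0.02,0,0,0,1,-0.9,-0.58,0.02,0,0,0,1]'
python3 -m inch '[-0.9,-0.5,0,0,0,0,1,0,0,0,0,0,0,1,0,0,0,0,0,0,1,0,0,0,0,0,0,1]'
python3 - <<'E'
from h import *
go([.54,.085,.22],-.31)
s=r.get_state();np.save("s1.npy",s,allow_pickle=True)
w=r.snapshot("wrist");cv2.imwrite("pics/w1.png",cv2.resize(w[:,:,::-1],(800,500),interpolation=cv2.INTER_CUBIC))
E
```

```text
clock: 1.3
tool_pos: [0.5087, 0.1164, 0.2221]
eef_rot: [-0.485, -3.103, -0.0]
force: [0.4, 0.2, 0.9]
grip_width: 0.0855
finger_force: 0.0
clock: 1.7
tool_pos: [0.5357, 0.0887, 0.2223]
eef_rot: [-0.483, -3.104, -0.0]
force: [-0.4, -0.0, -0.1]
grip_width: 0.0856
finger_force: 0.0
turn units [ 0.001 -0.006  0.01 ]
shift now-axes [-0.131 -0.056  0.058] after-turn [-0.131 -0.055  0.059]
pos [0.5357 0.0887 0.2223] F [-0.4 -0.  -0.1] w 0.0856 t 1.7
```

View pics/w1.png

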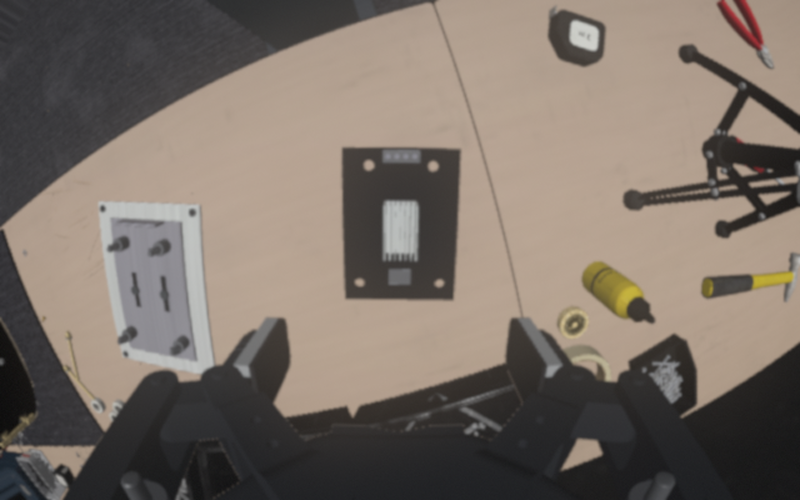

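The wrist view shows board holes at (433,167), (369,165), (439,283), (360,282), and sink top spanning (384..418, 200..258). The bottle stands well clear of the fingers.

```bash
cat >> h.py <<'E'
HOL=np.array([(-.058,.030),(-.058,-.030),(.058,.040),(.058,-.040)])
def fit(P,M=HOL):
    P=np.array(P)[:,:2];a=P-P.mean(0);m=M-M.mean(0)
    yaw=np.arctan2((m[:,0]*a[:,1]-m[:,1]*a[:,0]).sum(),(m*a).sum())
    c,s=np.cos(yaw),np.sin(yaw);t=P.mean(0)-np.array([[c,-s],[s,c]])@M.mean(0)
    return t,yaw,np.linalg.norm(a)/np.linalg.norm(m)
E
python3 - <<'E'
from h import *
s=np.load("s1.npy",allow_pickle=True).item()
H=[atz("wrist",u/1.25,v/1.25,.004,s) for u,v in((433,167),(369,165),(439,283),(360,282))]
print(fit(H))
print(np.array([atz("wrist",u/1.25,v/1.25,.033,s) for u,v in((384,200),(418,200),(417,258),(383,258))]).mean(0))
# sink top from 3 views
print(tri(ray("scene",240+195/3.333,170+110/3.333),ray("side",220+314/3.333,165+(378-300)/3.333),ray("wrist",401/1.25,227/1.25,s)))
C=[atz("wrist",u/1.25,v/1.25,.004,s) for u,v in((103,208),(193,212))];print(C)
E
```

```text
(array([0.54251569, 0.0909581 ]), np.float64(-0.32177884341135143), np.float64(0.9879991220894293))
[0.53941255 0.09190407 0.033     ]
[0.54273482 0.0891092  0.02800061]
[array([ 0.40975345, -0.23107637,  0.004     ]), array([ 0.46001964, -0.10871459,  0.004     ])]
```

```bash
python3 -c "
from h import *
go([.5415,.0905,.010],-.322)"
```

```text
turn units [ 0.002 -0.002  0.136]
shift now-axes [-0.129  0.08   5.313] after-turn [-0.127  0.083  5.313]
pos [0.5356 0.089  0.2225] F [-0.2 -0.1  0.1] w 0.0852 t 1.75
```

```bash
python3 -m inch '[-0.13,0.08,0.6,0,0,0.136,1,0,0,0.8,0,0,0,1,0,0,0.8,0,0,0,1,0,0,0.8,0,0,0,1,0,0,0.8,0,0,0,1,0,0,0.5,0,0,0,1,0,0,0.5,0,0,0,1,0,0,0.3,0,0,0,1,0,0,0.2,0,0,0,1,0,0,0,0,0,0,1]' 40
python3 -c "
from h import *
go([.5415,.0905,.010],-.322)"
```

```text
clock: 2.75
tool_pos: [0.5416, 0.0898, 0.01]
eef_rot: [-0.504, -3.1, 0.0]
force: [0.5, 0.4, 0.0]
grip_width: 0.0856
finger_force: 0.0
turn units [-0.004 -0.01  -0.007]
shift now-axes [ 0.008  0.015 -0.001] after-turn [ 0.008  0.015 -0.001]
pos [0.5416 0.0898 0.01  ] F [0.5 0.4 0. ] w 0.0856 t 2.75
```

```bash
python3 -m inch '[0,0,0,0,0,0,-1,0,0,0,0,0,0,-1,0,0,0,0,0,0,-1,0,0,0,0,0,0,-1,0,0,0,0,0,0,-1,0,0,0,0,0,0,-1,0,0,0,0,0,0,-1,0,0,0,0,0,0,-1,0,0,0,0,0,0,-1,0,0,0,0,0,0,-1]' 60
python3 -m inch '[0,0,-0.3,0,0,0,-1,0,0,-0.8,0,0,0,-1,0,0,-1,0,0,0,-1,0,0,-1,0,0,0,-1,0,0,-0.4,0,0,0,-1,0,0,0,0,0,0,-1,0,0,0,0,0,0,-1]'
python3 -c "
from h import *
go([.523-.03,-.213+.01,.16],-.36)"
```

```text
clock: 3.75
tool_pos: [0.5427, 0.0895, 0.0113]
eef_rot: [0.506, 3.099, 0.001]
force: [-0.3, -0.8, 5.3]
grip_width: 0.0287
finger_force: 61.9
clock: 4.45
tool_pos: [0.5415, 0.0894, 0.1494]
eef_rot: [-0.505, -3.099, 0.001]
force: [-0.4, -0.6, -3.7]
grip_width: 0.0286
finger_force: 60.9
turn units [-0.006 -0.016  0.366]
shift now-axes [-1.172 -7.317 -0.263] after-turn [-1.439 -7.269 -0.265]
pos [0.5415 0.0894 0.1494] F [-0.4 -0.6 -3.7] w 0.0286 t 4.45
```

```bash
python3 -m inch '[0,-0.3,-0.2,0,0,0.36,-1,-0.2,-0.6,-0.3,0,0,0,-1,-0.3,-0.8,-0.3,0,0,0,-1,-0.3,-0.8,0,0,0,0,-1,-0.3,-0.8,0,0,0,0,-1,-0.2,-0.5,0,0,0,0,-1,0,-0.2,0,0,0,0,-1,0,0,0,0,0,0,-1,0,0,0,0,0,0,-1,0,0,0,0,0,0,-1]'
python3 - <<'E'
from h import *
go()
s=r.get_state();np.save("s2.npy",s,allow_pickle=True)
w=r.snapshot("wrist");cv2.imwrite("pics/w2r.png",w[:,:,::-1]);cv2.imwrite("pics/w2.png",cv2.resize(w[20:320,0:400,::-1],(800,600),interpolation=cv2.INTER_CUBIC))
E
```

```text
clock: 5.45
tool_pos: [0.5349, -0.0778, 0.1823]
eef_rot: [-0.56, -3.091, -0.001]
force: [-0.6, -0.6, -2.4]
grip_width: 0.0289
finger_force: 60.9
turn units [0. 0. 0.]
pos [ 0.5349 -0.0778  0.1823] F [-0.6 -0.6 -2.4] w 0.0289 t 5.45
```

View pics/w2.png

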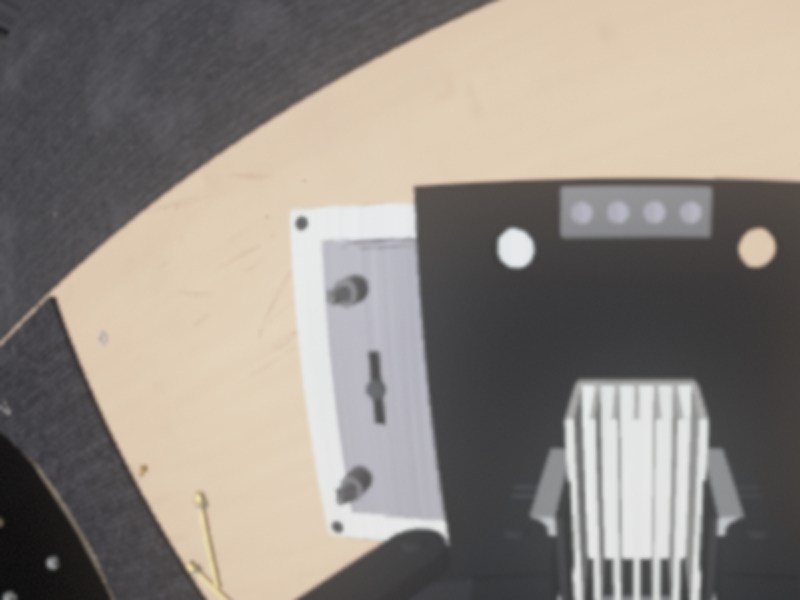

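The view shows board holes fr (516,248) and fl (757,248) in the held board, and standoff tips at (332,297) and (343,497); the left standoffs are hidden by the board, so I back off slightly.

```bash
python3 -m inch '[0,0.5,-0.5,0,0,0,-1,0,0.8,-0.8,0,0,0,-1,0,0.5,-0.5,0,0,0,-1,0,0,0,0,0,0,-1,0,0,0,0,0,0,-1,0,0,0,0,0,0,-1]'
python3 - <<'E'
from h import *
go()
s=r.get_state();np.save("s3.npy",s,allow_pickle=True)
w=r.snapshot("wrist");cv2.imwrite("pics/w3r.png",w[:,:,::-1]);cv2.imwrite("pics/w3.png",cv2.resize(w[80:280,60:320,::-1],(780,600),interpolation=cv2.INTER_CUBIC))
E
```

```text
clock: 6.1
tool_pos: [0.5596, -0.0117, 0.2529]
eef_rot: [-0.561, -3.088, 0.001]
force: [-0.6, 0.1, -2.2]
grip_width: 0.0288
finger_force: 61.0
turn units [0. 0. 0.]
pos [ 0.5596 -0.0117  0.2529] F [-0.6  0.1 -2.2] w 0.0288 t 6.1
```

View pics/w3.png

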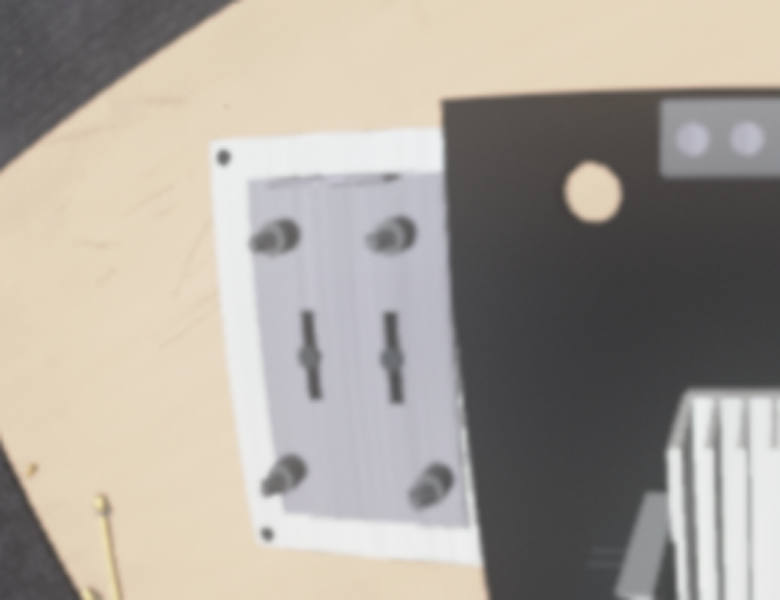

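Standoff tips in this crop: fr (257,242), fl (373,239), rr (268,487), rl (418,492); held board's fr hole at (594,192).

Run:
```python
from h import *
s2=np.load("s2.npy",allow_pickle=True).item();s3=np.load("s3.npy",allow_pickle=True).item()
m=lambda x,y:(60+x/3,80+y/3)
T=[(373,239),(257,242),(418,492),(268,487)]
P=[atz("wrist",*m(*t),.040,s3) for t in T];print("s3 tips",fit(P),np.array(P)[:,:2].round(4).tolist())
P8=[atz("wrist",*m(*t),.008,s3) for t in((248,180),(282,513),(470,527))];print("plate",np.array(P8).round(4))
print("tri fr",tri(ray("wrist",332/2,297/2+20,s2),ray("wrist",*m(257,242),s3)),"rr",tri(ray("wrist",343/2,497/2+20,s2),ray("wrist",*m(268,487),s3)))
a2=[atz("wrist",332/2,297/2+20,.04,s2),atz("wrist",343/2,497/2+20,.04,s2)];print("s2",np.array(a2).round(4))
# w1
s1=np.load("s1.npy",allow_pickle=True).item()
M=lambda s:R.from_rotvec(s["eef_rot"])
# board in hand, tool frame: top plane at tool z = .0113-.005
zt=s2["tool_pos"][2]-.0113+.005
H=[atz("wrist",757/2,248/2+20,zt,s2),atz("wrist",516/2,248/2+20,zt,s2),atz("wrist",636/2,212/2+20,zt+.011,s2)]
print("held",[(M(s2).inv().apply(h-s2["tool_pos"])*1000).round(1) for h in H])
zt=s3["tool_pos"][2]-.0063;h=atz("wrist",*m(594,192),zt,s3);print((M(s3).inv().apply(h-s3["tool_pos"])*1000).round(1))
```

```text
s3 tips (array([ 0.52115199, -0.20357416]), np.float64(-0.377333331595344), np.float64(0.9738537253714432)) [[0.4795, -0.1558], [0.4581, -0.2091], [0.587, -0.1877], [0.56, -0.2617]]
plate [[ 0.4266 -0.221   0.008 ]
 [ 0.5813 -0.2864  0.008 ]
 [ 0.6207 -0.189   0.008 ]]
tri fr [ 0.45669945 -0.2210701   0.02181443] rr [ 0.56058715 -0.26404204  0.03728374]
s2 [[ 0.4577 -0.2113  0.04  ]
 [ 0.5598 -0.2622  0.04  ]]
held [array([58.7, 30.7,  6.3]), array([ 58.7, -27.7,   6.3]), array([67.4,  1.3, -4.7])]
[ 58.7 -27.7   6.5]
```

Run:
```python
from h import *
a=cv2.imread("pics/a.png");b=cv2.imread("pics/b.png")
k=lambda i,x,y:cv2.resize(i[y:y+100,x:x+100],(400,400),interpolation=cv2.INTER_CUBIC)
cv2.imwrite("pics/d.png",np.hstack([k(a,335,224),k(b,284,245)]))
```

```text
(no output)
```

View pics/d.png

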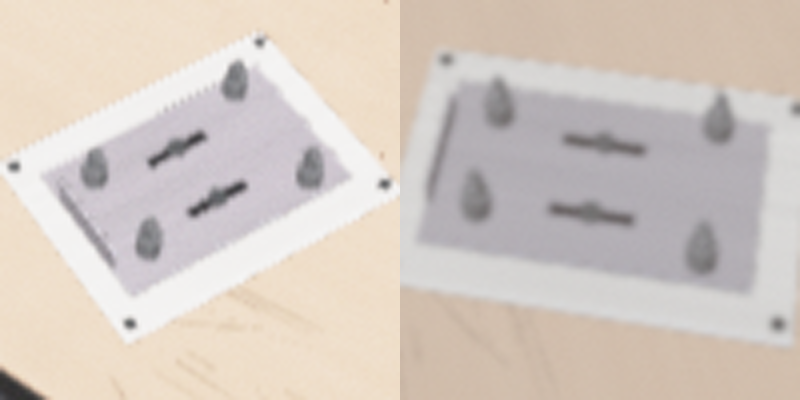

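In the crops the tips are: scene fl (94,149), fr (150,219), rl (236,61), rr (311,149); side fl (498,78), fr (473,171), rl (721,94), rr (703,222).

Run:
```python
from h import *
A=[(335+x/4-.4,224+y/4-.4) for x,y in((94,150),(150,220),(236,62),(311,150))]
B=[(284+(x-400)/4-.4,245+y/4-.4) for x,y in((498,79),(473,172),(721,95),(703,223))]
T=[tri(ray("scene",*p),ray("side",*q)) for p,q in zip(A,B)]
print(np.array(T).round(4));print(fit(T))
print("scene",fit([atz("scene",*p,.04) for p in A]));print("side",fit([atz("side",*p,.04) for p in B]))
S=[atz("scene",335+x/4-.4,224+y/4-.4,.004) for x,y in((13,167),(130,324),(260,42),(384,184))]
print("screws",fit(S,np.array([(-1,.7),(-1,-.7),(1,.7),(1,-.7)])*.0965))
```

```text
[[ 0.4789 -0.1594  0.0402]
 [ 0.4557 -0.2157  0.0421]
 [ 0.5895 -0.1944  0.0409]
 [ 0.5591 -0.2672  0.0404]]
(array([ 0.52079822, -0.20916554]), np.float64(-0.3864812006357983), np.float64(0.9954964161125529))
scene (array([ 0.52166937, -0.20863985]), np.float64(-0.3874497343159442), np.float64(0.9935306149432863))
side (array([ 0.52071471, -0.20885112]), np.float64(-0.3889865999717731), np.float64(0.9953516463874793))
screws (array([ 0.52442064, -0.21047019]), np.float64(-0.3897093897603018), np.float64(0.9981507995554023))
```

```bash
python3 -c "
from h import *
go([.521,-.209,.062],-.388)"
```

```text
turn units [-0.009 -0.025  0.28 ]
shift now-axes [-0.844 -4.948  4.775] after-turn [-0.97  -4.927  4.773]
pos [ 0.5596 -0.0119  0.2529] F [ 0.8 -0.4 -2.5] w 0.0289 t 6.15
```

```bash
python3 -m inch '[-0.1,-0.4,0,0,0,0.28,-1,-0.2,-0.8,0.2,0,0,0,-1,-0.2,-0.9,0.4,0,0,0,-1,-0.2,-0.9,0.5,0,0,0,-1,-0.2,-0.9,0.6,0,0,0,-1,-0.07,-0.7,0.7,0,0,0,-1,0,-0.33,0.7,0,0,0,-1,0,0,0.7,0,0,0,-1,0,0,0.5,0,0,0,-1,0,0,0.3,0,0,0,-1,0,0,0.17,0,0,0,-1,0,0,0,0,0,0,-1]'
python3 -m inch '[0,0,0,0,0,0,-1,0,0,0,0,0,0,-1,0,0,0,0,0,0,-1]'
python3 - <<'E'
from h import *
go([.521,-.209,.062],-.388)
s=r.get_state();np.save("s4.npy",s,allow_pickle=True)
w=r.snapshot("wrist");cv2.imwrite("pics/w4r.png",w[:,:,::-1])
c=r.snapshot("scene");d=r.snapshot("side")
k=lambda i,x,y,w,h,W:cv2.resize(i[y:y+h,x:x+w,::-1],(W,W*h//w),interpolation=cv2.INTER_CUBIC)
top=k(w,200,90,240,80,800)
bot=np.hstack([k(c,320,195,120,95,400),k(d,275,220,120,95,400)])
cv2.imwrite("pics/w4.png",np.vstack([top,bot]))
E
```

```text
clock: 7.35
tool_pos: [0.5217, -0.2089, 0.0632]
eef_rot: [-0.605, -3.082, -0.0]
force: [0.0, 0.7, -2.3]
grip_width: 0.0289
finger_force: 60.9
clock: 7.65
tool_pos: [0.5227, -0.2088, 0.0647]
eef_rot: [0.604, 3.081, -0.001]
force: [0.6, 0.4, -3.7]
grip_width: 0.0287
finger_force: 60.9
turn units [-0.001  0.017  0.008]
shift now-axes [ 0.037 -0.02   0.067] after-turn [ 0.037 -0.02   0.067]
pos [ 0.5227 -0.2088  0.0647] F [ 0.6  0.4 -3.7] w 0.0287 t 7.65
```

View pics/w4.png

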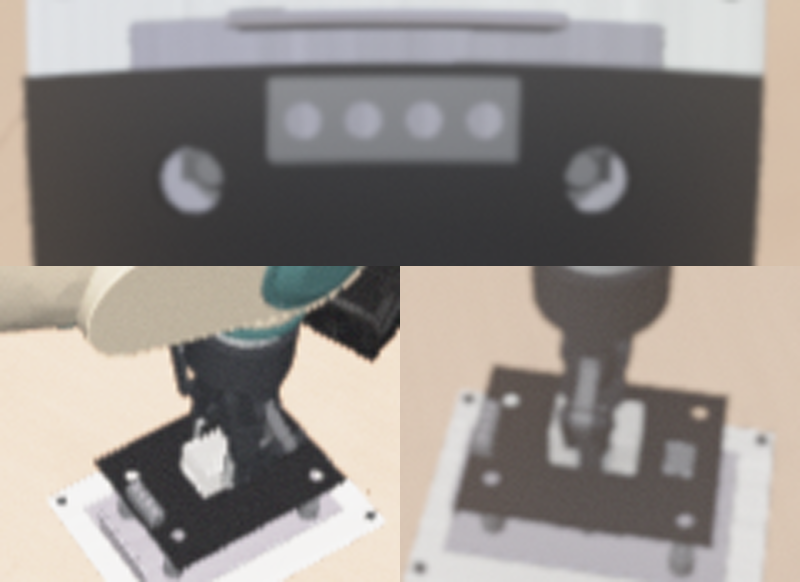

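The holes show the standoff tips: fr hole (192,180) with tip at about (207,170); fl hole (597,180) with tip at about (582,170).

Run:
```python
from h import *
s=np.load("s4.npy",allow_pickle=True).item();M=R.from_rotvec(s["eef_rot"])
f=lambda x,y,z:(M.inv().apply(atz("wrist",200+x*.3,90+y*.3,z,s)-s["tool_pos"])*1000).round(1)
zt=s["tool_pos"][2]-.0063
for x in(192,597):print("hole",f(x,180,zt-.0025))
for x in(207,582):print("tip",f(x,170,.04))
print("flange",f(228,18,.026),f(568,20,.026),"board corner",f(25,77,zt),f(762,75,zt))
```

```text
hole [ 58.5 -28.4   8.7]
hole [58.5 31.5  8.7]
tip [ 58.6 -28.9  24.6]
tip [58.6 32.1 24.6]
flange [ 84.2 -27.3  38.5] [84.  31.7 38.5] board corner [ 75.1 -53.1   6.2] [75.4 55.8  6.2]
```

```bash
python3 -m inch '[0,0,0.06,0,0,0,-1,0,0,0.06,0,0,0,-1,0,0,0.06,0,0,0,-1,0,0,0.06,0,0,0,-1,0,0,0.05,0,0,0,-1,0,0,0.05,0,0,0,-1,0,0,0.04,0,0,0,-1,0,0,0,0,0,0,-1,0,0,0,0,0,0,-1]'
python3 -c "
from h import *
go([.521,-.209,.0453],-.388)"
```

```text
clock: 8.7
tool_pos: [0.5222, -0.2087, 0.0485]
eef_rot: [0.605, 3.083, 0.0]
force: [0.2, -1.0, -0.9]
grip_width: 0.0285
finger_force: 60.9
turn units [0.001 0.    0.006]
shift now-axes [ 0.025 -0.019  0.08 ] after-turn [ 0.025 -0.019  0.08 ]
pos [ 0.5222 -0.2087  0.0485] F [ 0.2 -1.  -0.9] w 0.0285 t 8.7
```

```bash
python3 -m inch '[0,0,0.03,0,0,0,-1,0,0,0.03,0,0,0,-1,0,0,0.03,0,0,0,-1,0,0,0,0,0,0,-1,0,0,0,0,0,0,-1]'
python3 -c "
from h import *
go([.521,-.209,.0453],-.388);print(r.get_state()['moment'])"
```

```text
clock: 9.2
tool_pos: [0.5223, -0.2086, 0.045]
eef_rot: [0.605, 3.082, 0.0]
force: [0.0, 1.0, -1.0]
grip_width: 0.0292
finger_force: 61.2
turn units [0.004 0.003 0.005]
shift now-axes [ 0.026 -0.022 -0.007] after-turn [ 0.026 -0.022 -0.007]
pos [ 0.5223 -0.2086  0.045 ] F [ 0.  1. -1.] w 0.0292 t 9.2
[ 0.22570149 -0.08065966 -0.12356806]
```

```bash
python3 -m inch '[0,0,0.03,0,0,0,-1,0,0,0.03,0,0,0,-1,0,0,0,0,0,0,-1,0,0,0,0,0,0,-1]'
python3 -c "
from h import *
go([.521,-.209,.0453],-.388);print(r.get_state()['moment'])"
```

```text
clock: 9.6
tool_pos: [0.523, -0.2089, 0.0443]
eef_rot: [0.604, 3.08, -0.0]
force: [-2.0, 2.8, 7.6]
grip_width: 0.0291
finger_force: 62.4
turn units [0.003 0.025 0.005]
shift now-axes [ 0.046 -0.022 -0.026] after-turn [ 0.046 -0.022 -0.026]
pos [ 0.523  -0.2089  0.0443] F [-2.   2.8  7.6] w 0.0291 t 9.6
[ 0.49278463  0.33511244 -0.26643228]
```

```bash
python3 -m inch '[0,0,0,0,0,0,0,0,0,0,0,0,0,0.5,0,0,0,0,0,0,1,0,0,0,0,0,0,1,0,0,-0.2,0,0,0,1,0,0,-0.5,0,0,0,1,0,0,-0.8,0,0,0,1,0,0,-0.5,0,0,0,0,0,0,0,0,0,0,-1,0,0,0,0,0,0,-1,0,0,0,0,0,0,-1,0,0,0,0,0,0,-1]' 40
python3 - <<'E'
from h import *
st=r.get_state();np.save("s5.npy",st,allow_pickle=True)
c,s=np.cos(-.388),np.sin(-.388)
for n,x,y in(("rl",.034,.033),("fr",-.034,-.033),("rr",.034,-.033),("fl",-.034,.033)):
    print(n);go([.5222+c*x-s*y,-.2088+s*x+c*y,.05],-.388)
w=r.snapshot("wrist");c=r.snapshot("scene");d=r.snapshot("side")
k=lambda i,x,y,w,h,W:cv2.resize(i[y:y+h,x:x+w,::-1],(W,W*h//w),interpolation=cv2.INTER_CUBIC)
top=k(w,200,80,240,84,800)
bot=np.hstack([k(c,320,195,120,95,400),k(d,275,220,120,95,400)])
cv2.imwrite("pics/w5.png",np.vstack([top,bot]))
E
```

```text
clock: 10.8
tool_pos: [0.5215, -0.2084, 0.121]
eef_rot: [-0.604, -3.08, -0.001]
force: [0.1, -0.9, -0.4]
grip_width: 0.0123
finger_force: 0.0
rl
turn units [ 0.002 -0.026  0.006]
shift now-axes [-0.874  0.821  1.773] after-turn [-0.869  0.822  1.775]
pos [ 0.5215 -0.2084  0.121 ] F [ 0.1 -0.9 -0.4] w 0.0123 t 10.8
fr
turn units [ 0.002 -0.026  0.006]
shift now-axes [ 0.827 -0.828  1.777] after-turn [ 0.831 -0.828  1.775]
pos [ 0.5215 -0.2084  0.121 ] F [ 0.1 -0.9 -0.4] w 0.0123 t 10.8
rr
turn units [ 0.002 -0.026  0.006]
shift now-axes [-0.873 -0.829  1.773] after-turn [-0.869 -0.828  1.775]
pos [ 0.5215 -0.2084  0.121 ] F [ 0.1 -0.9 -0.4] w 0.0123 t 10.8
fl
turn units [ 0.002 -0.026  0.006]
shift now-axes [0.826 0.822 1.777] after-turn [0.831 0.822 1.775]
pos [ 0.5215 -0.2084  0.121 ] F [ 0.1 -0.9 -0.4] w 0.0123 t 10.8
```

View pics/w5.png

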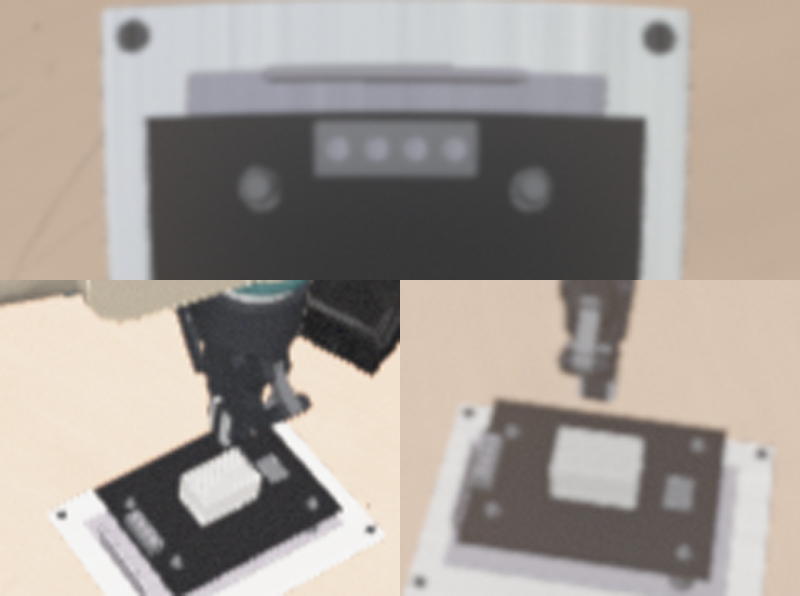

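All four tips (wrist (259,188), (531,188); side (698,446), (684,552)) show in the holes and the board lies level on the barbs. I press starting with rear-left.

```bash
python3 -m inch '[-0.4,0.4,0,0,0,0,-1,-0.47,0.42,0.1,0,0,0,-1,0,0,0.6,0,0,0,-1,0,0,0.6,0,0,0,-1,0,0,0.3,0,0,0,-1,0,0,0.15,0,0,0,-1,0,0,0.1,0,0,0,-1,0,0,0.06,0,0,0,-1,0,0,0.05,0,0,0,-1,0,0,0,0,0,0,-1]'
python3 -c "
from h import *
go()"
```

```text
clock: 11.95
tool_pos: [0.567, -0.1916, 0.0445]
eef_rot: [0.605, 3.082, -0.0]
force: [0.5, 0.4, -0.4]
grip_width: -0.0
finger_force: 0.0
turn units [0. 0. 0.]
pos [ 0.567  -0.1916  0.0445] F [ 0.5  0.4 -0.4] w -0.0 t 11.95
```

```bash
python3 -m inch '[0,0,0.05,0,0,0,-1,0,0,0.05,0,0,0,-1,0,0,0.04,0,0,0,-1,0,0,0.03,0,0,0,-1,0,0,0.02,0,0,0,-1,0,0,0,0,0,0,-1]'
python3 -m inch '[0,0,0.025,0,0,0,-1,0,0,0.025,0,0,0,-1,0,0,0,0,0,0,-1]'
```

```text
clock: 12.55
tool_pos: [0.5673, -0.1916, 0.0377]
eef_rot: [0.604, 3.081, -0.0]
force: [-2.1, 1.0, 5.4]
grip_width: -0.0005
finger_force: 3.0
clock: 12.85
tool_pos: [0.5675, -0.1917, 0.0367]
eef_rot: [0.604, 3.081, -0.0]
force: [-4.1, 2.2, 11.3]
grip_width: 0.0
finger_force: 5.6
```

```bash
python3 -m inch '[0,0,0.03,0,0,0,-1,0,0,0.02,0,0,0,-1,0,0,0,0,0,0,-1]'
python3 -m inch '[0,0,0.025,0,0,0,-1,0,0,0.025,0,0,0,-1,0,0,0,0,0,0,-1]'
```

```text
clock: 13.15
tool_pos: [0.5671, -0.1915, 0.0327]
eef_rot: [0.605, 3.082, -0.0]
force: [1.1, 0.4, 3.0]
grip_width: -0.0001
finger_force: 1.5
clock: 13.45
tool_pos: [0.5673, -0.1916, 0.0321]
eef_rot: [0.604, 3.081, -0.0]
force: [-3.7, 0.6, 10.9]
grip_width: -0.0
finger_force: 5.5
```

```bash
python3 -m inch '[0,0,-0.4,0,0,0,-1,0,0,-0.8,0,0,0,-1,0,-0.85,0,0,0,0,-1,0,-0.8,0,0,0,0,-1,0,0,0.4,0,0,0,-1,0,0,0.4,0,0,0,-1,0,0,0.1,0,0,0,-1,0,0,0.05,0,0,0,-1,0,0,0,0,0,0,-1]'
python3 -c "
from h import *
go()"
```

```text
clock: 14.35
tool_pos: [0.5421, -0.2518, 0.0402]
eef_rot: [-0.603, -3.083, -0.001]
force: [-0.3, 0.6, -0.2]
grip_width: -0.0005
finger_force: 0.0
turn units [0. 0. 0.]
pos [ 0.5421 -0.2518  0.0402] F [-0.3  0.6 -0.2] w -0.0005 t 14.35
```

```bash
python3 -m inch '[0,0,0.04,0,0,0,-1,0,0,0.03,0,0,0,-1,0,0,0.03,0,0,0,-1,0,0,0.03,0,0,0,-1,0,0,0,0,0,0,-1]'
python3 -m inch '[0,0,0.025,0,0,0,-1,0,0,0.025,0,0,0,-1,0,0,0,0,0,0,-1]'
```

```text
clock: 14.85
tool_pos: [0.5419, -0.2525, 0.0352]
eef_rot: [0.604, 3.083, 0.0]
force: [-0.5, 1.0, 0.2]
grip_width: -0.0003
finger_force: 0.0
clock: 15.15
tool_pos: [0.5417, -0.2525, 0.0329]
eef_rot: [-0.605, -3.082, -0.0]
force: [0.1, 0.2, 0.1]
grip_width: 0.0001
finger_force: 0.0
```

```bash
python3 -m inch '[0,0,0.025,0,0,0,-1,0,0,0.025,0,0,0,-1,0,0,0,0,0,0,-1]'
python3 -m inch '[0,0,0.025,0,0,0,-1,0,0,0.025,0,0,0,-1,0,0,0,0,0,0,-1]'
```

```text
clock: 15.45
tool_pos: [0.542, -0.2526, 0.0317]
eef_rot: [0.605, 3.083, -0.0]
force: [-1.1, 1.1, 3.8]
grip_width: 0.0001
finger_force: 1.5
clock: 15.75
tool_pos: [0.5421, -0.2527, 0.0312]
eef_rot: [0.605, 3.082, -0.0]
force: [-6.8, 2.2, 13.2]
grip_width: 0.0001
finger_force: 6.1
```

```bash
python3 -m inch '[0,0,0.025,0,0,0,-1,0,0,0.025,0,0,0,-1,0,0,0,0,0,0,-1]'
python3 -m inch '[0,0,-0.4,0,0,0,-1,0.1,0,-0.8,0,0,0,-1,0.8,0,0,0,0,0,-1,0.8,0,0,0,0,0,-1,0,0,0.4,0,0,0,-1,0,0,0.4,0,0,0,-1,0,0,0.1,0,0,0,-1,0,0,0,0,0,0,-1,0,0,0,0,0,0,-1]'
python3 -c "
from h import *
go([.5222-.0315-.0125,-.2088+.0129-.0305,.04],-.388)"
```

```text
clock: 16.05
tool_pos: [0.5423, -0.2528, 0.0308]
eef_rot: [0.604, 3.082, -0.001]
force: [-11.5, 5.2, 22.5]
grip_width: -0.0001
finger_force: 10.5
clock: 16.95
tool_pos: [0.4794, -0.2271, 0.04]
eef_rot: [0.604, 3.082, -0.0]
force: [0.3, -0.3, -0.4]
grip_width: 0.0003
finger_force: 0.0
turn units [-0.001  0.01   0.007]
shift now-axes [0.035 0.006 0.   ] after-turn [0.035 0.006 0.   ]
pos [ 0.4794 -0.2271  0.04  ] F [ 0.3 -0.3 -0.4] w 0.0003 t 16.95
```

```bash
python3 -m inch '[0,0,0.04,0,0,0,-1,0,0,0.03,0,0,0,-1,0,0,0.03,0,0,0,-1,0,0,0,0,0,0,-1]'
python3 -m inch '[0,0,0.025,0,0,0,-1,0,0,0.025,0,0,0,-1,0,0,0,0,0,0,-1]'
python3 -m inch '[0,0,0.025,0,0,0,-1,0,0,0.025,0,0,0,-1,0,0,0,0,0,0,-1]'
```

```text
clock: 17.35
tool_pos: [0.4794, -0.2271, 0.0364]
eef_rot: [0.604, 3.082, -0.001]
force: [-1.7, 1.5, 5.8]
grip_width: 0.0001
finger_force: 3.0
clock: 17.65
tool_pos: [0.4795, -0.2273, 0.0355]
eef_rot: [0.604, 3.081, -0.001]
force: [-5.3, 2.6, 13.2]
grip_width: -0.0001
finger_force: 6.4
clock: 17.95
tool_pos: [0.4795, -0.2272, 0.0328]
eef_rot: [0.604, 3.081, -0.001]
force: [0.2, 0.2, -0.1]
grip_width: 0.0001
finger_force: 0.0
```

```bash
python3 -m inch '[0,0,0.03,0,0,0,-1,0,0,0.03,0,0,0,-1,0,0,0,0,0,0,-1]'
python3 -m inch '[0,0,0.025,0,0,0,-1,0,0,0.025,0,0,0,-1,0,0,0,0,0,0,-1]'
python3 -m inch '[0,0,0.02,0,0,0,-1,0,0,0.02,0,0,0,-1,0,0,0,0,0,0,-1]'
```

```text
clock: 18.25
tool_pos: [0.4789, -0.2269, 0.029]
eef_rot: [-0.605, -3.083, -0.0]
force: [-0.9, 1.3, 4.8]
grip_width: 0.0
finger_force: 2.2
clock: 18.55
tool_pos: [0.479, -0.2269, 0.0288]
eef_rot: [-0.605, -3.083, 0.0]
force: [-8.3, 4.5, 17.3]
grip_width: 0.0001
finger_force: 8.8
clock: 18.85
tool_pos: [0.4791, -0.227, 0.0286]
eef_rot: [-0.604, -3.083, 0.0]
force: [-14.1, 7.3, 27.6]
grip_width: 0.0002
finger_force: 14.1
```

```bash
python3 -m inch '[0,0,-0.5,0,0,0,-1,0,0,-0.8,0,0,0,-1,0,0.85,0,0,0,0,-1,0,0.8,0,0,0,0,-1,0,0,0.4,0,0,0,-1,0,0,0.4,0,0,0,-1,0,0,0.2,0,0,0,-1,0,0,0.1,0,0,0,-1,0,0,0,0,0,0,-1,0,0,0,0,0,0,-1]'
python3 -m inch '[0,0,0.03,0,0,0,-1,0,0,0.03,0,0,0,-1,0,0,0,0,0,0,-1]'
python3 -m inch '[0,0,0.025,0,0,0,-1,0,0,0.025,0,0,0,-1,0,0,0,0,0,0,-1]'
```

```text
clock: 19.85
tool_pos: [0.5042, -0.1661, 0.0339]
eef_rot: [0.605, 3.082, -0.0]
force: [-0.1, 0.1, -0.6]
grip_width: 0.0002
finger_force: 0.0
clock: 20.15
tool_pos: [0.5038, -0.1658, 0.0309]
eef_rot: [0.605, 3.083, 0.0]
force: [-0.7, 0.9, 0.1]
grip_width: 0.0001
finger_force: 0.0
clock: 20.45
tool_pos: [0.5039, -0.1658, 0.0291]
eef_rot: [0.605, 3.083, 0.0]
force: [-0.4, -0.6, 1.2]
grip_width: -0.0
finger_force: 0.9
```

```bash
python3 -m inch '[0,0,0.025,0,0,0,-1,0,0,0.025,0,0,0,-1,0,0,0.02,0,0,0,-1,0,0,0,0,0,0,-1]'
python3 -m inch '[0,0,-0.5,0,0,0,-1,0,0,-0.8,0,0,0,-1,-0.8,0,0,0,0,0,-1,-0.9,0,0,0,0,0,-1,0,0,0.4,0,0,0,-1,0,0,0.4,0,0,0,-1,0,0,0.3,0,0,0,-1,0,0,0.08,0,0,0,-1,0,0,0.06,0,0,0,-1,0,0,0,0,0,0,-1]'
python3 -m inch '[0,0,0.025,0,0,0,-1,0,0,0.025,0,0,0,-1,0,0,0,0,0,0,-1]'
```

```text
clock: 20.85
tool_pos: [0.504, -0.1658, 0.0287]
eef_rot: [0.605, 3.083, -0.0]
force: [-10.8, 4.4, 19.3]
grip_width: -0.0
finger_force: 10.3
clock: 21.85
tool_pos: [0.566, -0.1911, 0.029]
eef_rot: [-0.604, -3.082, -0.0]
force: [-2.8, 1.1, 5.1]
grip_width: -0.0001
finger_force: 2.2
clock: 22.15
tool_pos: [0.5661, -0.1911, 0.0288]
eef_rot: [-0.604, -3.082, -0.0]
force: [-8.8, 4.1, 15.4]
grip_width: 0.0
finger_force: 7.9
```

Rear-left sits at 29 mm too. Now I check rear-right once more, then back off and look.

```bash
python3 -m inch '[0,0,0.02,0,0,0,-1,0,0,0.02,0,0,0,-1,0,0,0,0,0,0,-1]'
python3 -m inch '[0,0,-0.5,0,0,0,-1,0,0,-0.8,0,0,0,-1,0,-0.85,0,0,0,0,-1,0,-0.8,0,0,0,0,-1,0,0,0.4,0,0,0,-1,0,0,0.4,0,0,0,-1,0,0,0.3,0,0,0,-1,0,0,0.05,0,0,0,-1,0,0,0.02,0,0,0,-1,0,0,0,0,0,0,-1]'
python3 -m inch '[0,0,0.025,0,0,0,-1,0,0,0.025,0,0,0,-1,0,0,0.03,0,0,0,-1,0,0,0,0,0,0,-1]'
python3 -m inch '[0,0,-0.5,0,0,0,-1,0,0,-0.9,0,0,0,-1,0.4,0.4,-0.9,0,0,0,-1,0.5,0.4,-0.9,0,0,0,-1,0,0,-0.5,0,0,0,-1,0,0,0,0,0,0,-1,0,0,0,0,0,0,-1,0,0,0,0,0,0,-1]'
python3 - <<'E'
from h import *
w=r.snapshot("wrist");c=r.snapshot("scene");d=r.snapshot("side")
k=lambda i,x,y,w,h,W:cv2.resize(i[y:y+h,x:x+w,::-1],(W,W*h//w),interpolation=cv2.INTER_CUBIC)
cv2.imwrite("pics/w6.png",np.hstack([k(w,200,80,240,180,800)[:, :],]) if 0 else np.vstack([np.hstack([k(w,220,80,200,150,400),k(d,275,240,120,90,400)]),np.hstack([k(c,320,215,120,90,400),k(d,220,90,200,150,400)])]))
E
```

```text
clock: 22.45
tool_pos: [0.5662, -0.1911, 0.0287]
eef_rot: [-0.604, -3.082, 0.0]
force: [-14.2, 4.9, 24.5]
grip_width: 0.0001
finger_force: 12.3
clock: 23.45
tool_pos: [0.5419, -0.2518, 0.0295]
eef_rot: [-0.603, -3.083, -0.001]
force: [1.0, -0.3, -0.1]
grip_width: 0.0002
finger_force: 0.0
clock: 23.85
tool_pos: [0.5422, -0.2522, 0.0289]
eef_rot: [0.604, 3.082, 0.001]
force: [-6.6, 4.6, 12.5]
grip_width: 0.0001
finger_force: 6.3
clock: 24.65
tool_pos: [0.52, -0.2093, 0.1728]
eef_rot: [-0.605, -3.08, -0.001]
force: [0.1, 0.7, -0.8]
grip_width: -0.0001
finger_force: 0.0
```

View pics/w6.png

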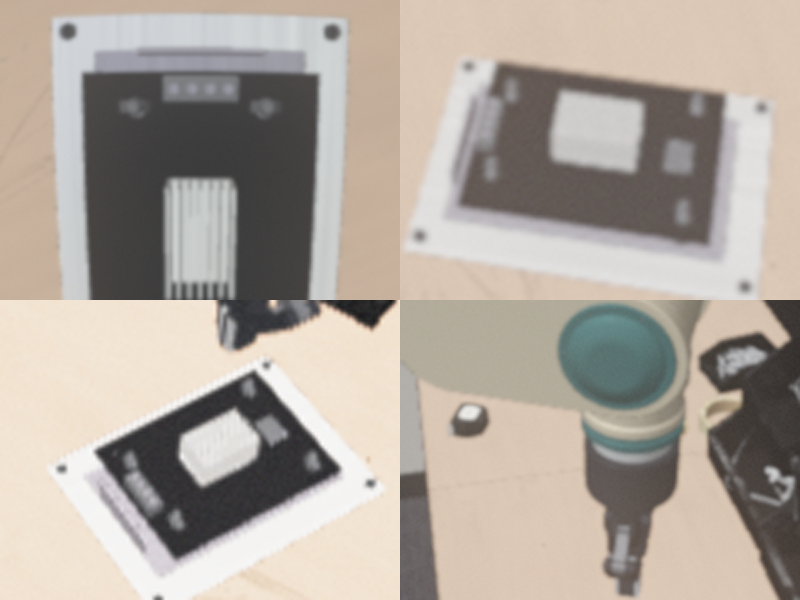

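The board sits level at 29 mm top height at all four press points. The barbs stand spread above all four holes, e.g. wrist view (133,106) and (265,106), and the tape measure is where it was.

```bash
python3 -c "
from plant import r
print(r.sign_off())"
```

```text
the job is handed in; nothing more can be done
None
```

The board is fitted on all four standoffs: its top measures about 29 mm at every press point, which matches shoulder height. The final pictures show the barbs sprung out over the board at each hole. The highest vertical push I read was about 28 N, the arm is clear and touching nothing, and the job is handed in at about 25 s.

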